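Stack a brake disc pack on its carrier and close the keeper arm

ROBOT

A 6-joint arm with a two-finger parallel gripper is mounted at the origin on the work surface. World frame = base frame: x ahead of the robot, y to its left, z up, the work surface at z = 0. Lengths are in m, angles in degrees, forces in N, time in s.
With the tool pointing down it reaches from about 0.275 to 0.725 m from the base axis. Payload 5.6 kg.
Tool frame: the origin (TCP) lies on the centre line of the jaws, within the pads' length; the fingertips stand 8 mm ahead of it and the grasp point (between the pads) lies 11 mm behind it (robot.tcp_to_tips is the distance from the TCP to the fingertips, in m); z points along the fingers, y is the line along which they close (so a half turn about z gives the same grasp; the last joint's range is limited). The gripper opens to 85 mm and grips with 20 to 120 N. Pads are 22 mm wide; open, the fingers measure 114 mm over their backs; the gripper's body (76 mm by 85 mm) begins 54 mm behind the grasp point. The pads swing forward as they close: fully open they stand 13 mm farther back than shut.
Start: joints at [85.52, 14.616, 6.199, 0, -81.583, -16.306], TCP at [0.195, 0.514, 0.239] pointing down, gripper open.
Joint ranges: [-168.99, 168.99], [-69.2, 112.95], [-62.41, 85.93], [-164.36, 98.24], [-168.68, -3.75], [-174.98, 174.98]. Speed limits (degrees/s): [147.25, 147.25, 180, 180, 180, 180].

INTERFACE

Orientations are given as [roll, pitch, yaw] about the fixed x, y, z axes, in that order (R = Rz(yaw) Ry(pitch) Rx(roll)).
In Python, from station import sense, imaging, ticket, robot gives the robot as it stands. The module is installed in compiled form; this text tells all that it offers.
- The arm moves only by the tool servo_tool, never from a script. Its argument "steps" is a list of rows, each a list of 5 numbers: the shift along the tool's x, y, z in m, then the turn about the tool's z in degrees, then the opening, from 0 (shut) to 1 (fully open). A call has 1 to 5 rows; each row is the pose to reach, as a shift and turn from the pose commanded when the call began, along the tool's axes at that moment; what a row does not reach only later rows make up. A row lasts 1/10 s, in which the tool goes at most 50 mm and 8.59 degrees, less where a joint would pass 70% of its speed; a pose out of reach is approached as far as the arm can. A call with a gripper value outside its range is refused whole. The fingers move at their own pace and stop on an object; "squeeze" is the grip in N (left out, the last holds). Time passes only in rows, so rows that repeat a pose let the fingers close. It gives the time, the measured TCP pose, the force, the opening and the grip force at its end, in the units of the state.
- sense(): the state, without advancing time (a new reading comes with each control period).
- imaging.snapshot(name): name is "scene" or "side" or "wrist"; returns the picture (384x512x3 uint8, red, green, blue); there is no depth.
- imaging.calibration(name): a dict with "intrinsics" (3x3 intrinsics, pixels), "k1" (the pictures are not rectified: a ray, as slopes to the right and down, at radius r is drawn at 1 + k1 r^2 times it, then the intrinsics apply), "R" (3x3) and "t" (3): a world point X has camera coordinates R X + t. Camera axes: x right, y down, z forward; pixel columns grow to the right and rows downward; lengths in m; the calibration is good to about 2 mm. A picture is of the moment at which its call begins: read the wrist's pose just before it. calibration takes no time and is no camera call; for the wrist camera it gives the pose at the moment of the call.
- ticket.finish_job(): hands the job in; it is judged then, once.
The state is a dict: "clock": time; "joints": joint angles; "qvel": joint speeds; "joint_efforts": joint torques, N m; "eef_pos": TCP position; "ee_rot": TCP orientation; "ft_force": force on the tool from outside, world axes, zero at the start; "torque": the same for the moment, N m; "grip_width": finger opening in m; "finger_force": force on a finger pad.
Only numpy, scipy, OpenCV 4.12 (cv2) and the standard library are available. Lean on these libraries where they do the work, as an engineer would, in place of code of your own. Each camera call takes 0.05 s, during which the arm holds its last target. There are 200 camera calls.

TASK

Build the brake pack on the round seat of the aluminium carrier: first the large steel disc, on it the medium black friction disc, then the small steel disc with its hub up, each set down flat (not dropped) and centred on the one below, with an even rim showing all round. Then swing the carrier's keeper arm over the pack, fully home against its stop. Leave the other things on the bench where they are.

Things in the scene. Friction and masses are not known exactly. Their poses are not given: they have to be found in the camera images.
- carrier: Fixed aluminium plate, 200 (x) by 220 (y) mm, 12 mm thick. Origin on the bench under the centre of the round seat; the plate runs from y = -140 to +80 mm. Two carrying handles of 10 mm bar along y at x = -86 and +86 mm (y -75 to +25 mm, top 43 mm above the bench). The keeper arm's post, 22 mm across, stands at x = 0, y = -100 mm.
- seat (a point): Centre of the upper face of the round flat seat, a plain grey disc fixed to the carrier, 74 mm across, top 28 mm above the bench. The pack is built here. z up, x and y as the carrier's.
- keeper (a joint): Keeper arm: level steel bar 18 mm wide, 90 to 100 mm above the bench, on an upright pivot; its knob is 100 mm from the pivot. 0 = closed against its stop, knob straight above the seat's centre (6 mm clear of the finished pack); grows counter-clockwise from above, opening towards the carrier's -x side, to 2.2 rad. Starts open; light friction holds it where it is left.
- keeper_knob (a point): On the axis of the round black upright knob (18 mm across) at the free end of the keeper arm, 120 mm above the bench; the knob stands on the bar from 100 to 134 mm above the bench.
- keeper_pivot (a point): On the keeper arm's upright pivot axis, at the bar's top, 100 mm above the bench.
- backing_disc: Large plain round steel disc, 62 mm across, 16 mm thick, 370 g. Origin at the centre of its underside, z up. Starts flat on the bench.
- friction_disc: Medium plain round black friction disc, 50 mm across, 14 mm thick, 90 g. Origin at the centre of its underside, z up. Starts flat on the bench.
- hub_disc: Small steel disc 39 mm across and 10 mm thick with a round hub 24 mm across standing 16 mm above it (26 mm high in all), 150 g. Origin at the centre of its underside, z up. Starts flat on the bench, hub up.
- bearing: Bystander: steel bearing ring lying flat, 42 mm across with a 20 mm hole, 12 mm high; origin at the centre of its underside.
- grease_jar: Bystander: closed jar 44 mm across, 60 mm high; origin at the centre of its underside.
- pinion: Bystander: small dark steel pinion, 28 mm across at its foot with a thin shaft up, 40 mm high; origin at the centre of its underside.
- screwdriver: Bystander: screwdriver, 200 mm long, lying beyond the discs; origin under its middle.
- socket: Bystander: steel cylinder 24 mm across, 38 mm high, right of the carrier; origin at the centre of its underside.
- motor: Bystander: black round motor, about 108 mm across, 100 mm high with its shaft, right of the carrier; origin at the centre of its underside.
Things that resemble listed ones, but are neither listed nor needed, are in the scene too. Leave any blue look-alike of the backing_disc alone. What is shaped like the hub_disc but pink is not meant.

How it is judged (in metres and radians):
On the way, in this order (a step that is already met when the one before it is completed fails the run):
1. the large steel disc lies flat and centred on the seat, released (horizontal distance between backing_disc and seat below 0.006 m and z of backing_disc in the frame of seat between -0.003 and 0.003 m and angle between backing_disc's own z axis and vertical below 0.08 rad and contact force between backing_disc and the fingers below 0.1 N and linear speed of backing_disc below 0.02 m/s), for 0.2 s.
2. the black friction disc lies flat and centred on the large disc, released (horizontal distance between friction_disc and backing_disc below 0.006 m and z of friction_disc in the frame of backing_disc between 0.013 and 0.019 m and angle between friction_disc's own z axis and vertical below 0.08 rad and contact force between friction_disc and the fingers below 0.1 N and linear speed of friction_disc below 0.02 m/s), for 0.2 s.
3. the hub disc lies flat and centred on the friction disc, hub up, released (horizontal distance between hub_disc and friction_disc below 0.006 m and z of hub_disc in the frame of friction_disc between 0.011 and 0.017 m and angle between hub_disc's own z axis and vertical below 0.08 rad and contact force between hub_disc and the fingers below 0.1 N and linear speed of hub_disc below 0.02 m/s), for 0.2 s.
4. the keeper arm is swung home over the pack (value of joint keeper below 0.1 rad), for 0.2 s.
At the end, for the whole second after the job is handed in: The large steel disc lies flat on the seat, the friction disc on it and the hub disc (hub up) on top, each with its centre within 6 mm of the centre below, at its proper height within 3 mm, level within 0.08 rad, released and at rest; and the keeper arm is closed to within 0.1 rad of its stop (all of step 1 and all of step 2 and all of step 3 and value of joint keeper below 0.1 rad); the robot touches nothing.
It fails at once if a bystander (bearing, jar, pinion, screwdriver, socket or motor) is moved by more than 30 mm (distance of any of bearing, grease_jar, pinion, screwdriver, socket, motor from where it was at the start of the episode above 0.03 m).
It fails at once if the backing disc is dropped (over 0.6 m/s while out of the fingers: a fall of about 2 cm) (linear speed of backing_disc above 0.6 m/s and contact force between backing_disc and the fingers below 0.05 N).
It fails at once if the friction disc is dropped (over 0.6 m/s while out of the fingers: a fall of about 2 cm) (linear speed of friction_disc above 0.6 m/s and contact force between friction_disc and the fingers below 0.05 N).
It fails at once if the hub disc is dropped (over 0.6 m/s while out of the fingers: a fall of about 2 cm) (linear speed of hub_disc above 0.6 m/s and contact force between hub_disc and the fingers below 0.05 N).
It also fails if it takes over 72 s, if anything falls off the work surface, if the arm or the gripper's body presses on something with over 40 N, if the wrist force passes 120 N, or if a joint passes its speed limit or range.

## Working session

There is one attempt and no reset: what is moved stays moved. The work goes in short steps, Python scripts to look and compute and a tool call to move; the robot and the scene stay as the last step left them, time stands still between calls to the robot, and variables do not carry over. Pictures are saved under pics/ and viewed, at most 10 in all, crops included, and the job is handed in when it is done.

Besides the shell and the picture viewer there is one more tool, called after ">>>" as a command line: name --pt "numbers of a row" for each row, then --argument value for the rest. servo_tool: Moves the arm, as the interface text tells. Its arguments: {"type":"object","properties":{"steps":{"type":"array"},"squeeze":{"type":"number"}},"required":["steps"]}

```bash
mkdir -p pics; python3 - <<'E'
from station import sense, imaging, ticket, robot
import cv2,numpy as np
s=sense();print({k:np.round(v,3).tolist() for k,v in s.items()})
ims=[imaging.snapshot(n)[:,:,::-1] for n in("scene","side","wrist")]
for n,i in zip(("scene","side","wrist"),ims):cv2.imwrite(f"pics/{n}0.png",i)
for n in("scene","side","wrist"):
  c=imaging.calibration(n);print(n,{k:np.round(v,4).tolist() for k,v in c.items()})
cv2.imwrite("pics/a.png",cv2.resize(ims[0],(800,600)));
E
```

```text
{'clock': 0.0, 'joints': [85.521, 14.656, 6.13, -0.027, -81.584, -16.305], 'qvel': [0.003, 0.039, 0.121, -0.06, -0.045, -0.09], 'joint_efforts': [0.001, -38.663, 23.794, 5.365, -0.006, 0.0], 'eef_pos': [0.195, 0.514, 0.238], 'ee_rot': [179.886, -0.005, -20.788], 'ft_force': [-1.011, -0.129, 0.078], 'torque': [-0.012, 0.04, 0.016], 'finger_force': 0.0, 'grip_width': 0.086}
scene {'intrinsics': [[498.313, 0.0, 252.502], [0.0, 498.313, 184.817], [0.0, 0.0, 1.0]], 'k1': -0.087, 'R': [[-0.8422, 0.5392, 0.0011], [0.3895, 0.6098, -0.6902], [-0.3729, -0.5808, -0.7236]], 't': [0.5022, -0.1527, 1.5767]}
side {'intrinsics': [[486.0249, 0.0, 254.0123], [0.0, 486.0249, 186.4079], [0.0, 0.0, 1.0]], 'k1': -0.1878, 'R': [[0.8012, -0.5983, -0.0083], [-0.3262, -0.4251, -0.8443], [0.5017, 0.6792, -0.5357]], 't': [-0.4919, 0.264, 1.3452]}
wrist {'intrinsics': [[312.1003, 0.0, 249.9429], [0.0, 312.1003, 189.7795], [0.0, 0.0, 1.0]], 'k1': -0.0769, 'R': [[-0.3561, -0.9344, 0.0018], [-0.8958, 0.3419, 0.2838], [-0.2658, 0.0995, -0.9589]], 't': [0.5496, -0.0371, 0.38]}
```

View pics/scene0.png

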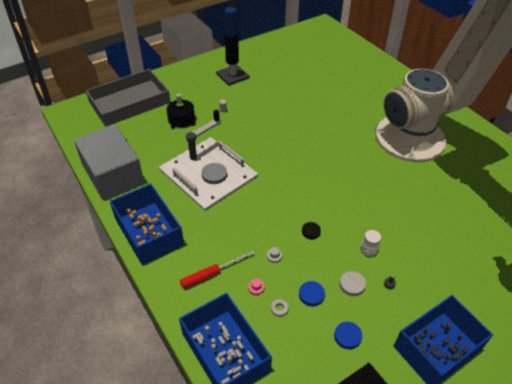

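View pics/side0.png

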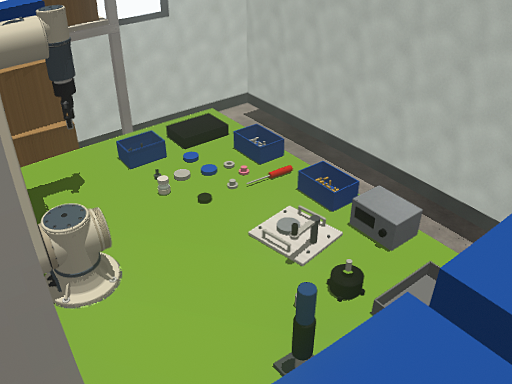

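View pics/wrist0.png

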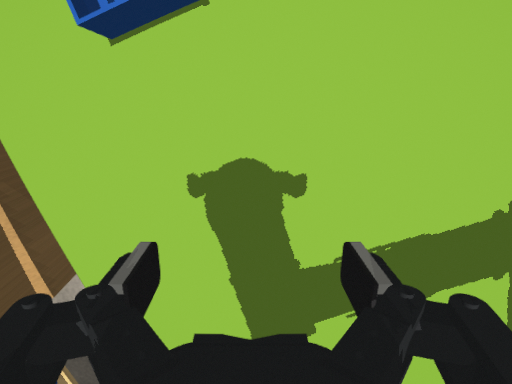

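The scene view shows these look-alikes:

| Thing wanted | Choice (pixel) | Could be confused with |
|---|---|---|
| backing_disc | steel/white disc (352,283) | blue discs (312,293) and (348,335), seat (214,173) |
| friction_disc | black disc (311,230) | pinion (390,282), motor (181,113) |
| hub_disc | grey hubbed disc (274,255) | pink one (256,286), bearing ring (280,307) |

The post is at about (191,143), and the side view agrees. The wrist view shows only bare bench, with the bin's edge at the top.

```bash
cat > h.py <<'E'
import numpy as np, cv2
from station import sense, imaging
def ray(c,uv):
    K=c["intrinsics"]; d=(np.array(uv,float)-[K[0][2],K[1][2]])/K[0][0]
    r=np.linalg.norm(d); rr=r
    for _ in range(20): rr=r/(1+c["k1"]*rr*rr)
    d=d*(rr/r if r else 1); R=np.array(c["R"]); 
    return -R.T@np.array(c["t"]), R.T@np.array([d[0],d[1],1])
def onz(c,uv,z):
    o,d=ray(c,uv); return o+d*(z-o[2])/d[2]
def proj(c,X):
    x=np.array(c["R"])@X+np.array(c["t"]); s=x[:2]/x[2]; s=s*(1+c["k1"]*(s@s)); K=c["intrinsics"]
    return s*K[0][0]+[K[0][2],K[1][2]]
def fitcircle(c,mask,z):
    "largest contour -> world circle (cx,cy,r) on plane z"
    cs,_=cv2.findContours(mask.astype(np.uint8),cv2.RETR_EXTERNAL,cv2.CHAIN_APPROX_NONE)
    k=max(cs,key=cv2.contourArea)[:,0]
    P=np.array([onz(c,p,z)[:2] for p in k]); 
    for _ in range(3):
        s=np.linalg.lstsq(np.c_[2*P,np.ones(len(P))],(P**2).sum(1),rcond=None)[0]
        r=np.sqrt(s[2]+s[0]**2+s[1]**2); e=abs(np.hypot(*(P-s[:2]).T)-r); P=P[e<=max(np.percentile(e,85),.0008)]
    return np.round([s[0],s[1],r],4)
def local(dx,dy):
    "world shift -> tool x,y (tool pointing down)"
    from scipy.spatial.transform import Rotation as Ro
    return Ro.from_euler("xyz",sense()["ee_rot"],degrees=True).inv().apply([dx,dy,0])
E
python3 - <<'E'
from h import *
c=imaging.calibration("scene")
for n,p,z in[("backing",(352,282),.016),("friction",(311,229),.014),("hub",(274,256),.010),("pink",(256,286),.01),("bearing",(280,307),.012),("jar",(373,237),.06),("pinion",(390,282),.01),("blue1",(312,293),.016),("seat",(214,173),.028),("keeperknobA",(191,138),.134),("knobB",(216,113),.134),("post?",(191,155),.012),("cornL",(161,170),.012),("cornB",(207,203),.012),("cornR",(256,174),.012),("cornT",(213,142),.012),("socket",(223,105),.038)]:
    print(n,np.round(onz(c,p,z),3))
im=cv2.imread("pics/scene0.png")
a=cv2.resize(im[200:350,230:420],None,fx=3,fy=3,interpolation=3)
b=cv2.resize(im[95:215,150:265],None,fx=3,fy=3,interpolation=3)
o=np.zeros((450,570,3),np.uint8);cv2.imwrite("pics/crop1.png",a)
cv2.imwrite("pics/crop2.png",cv2.resize(im[90:215,140:270],None,fx=4,fy=4,interpolation=3))
E
```

```text
backing [0.518 0.32  0.016]
friction [0.501 0.135 0.014]
hub [0.63  0.152 0.01 ]
pink [0.715 0.201 0.01 ]
bearing [0.7   0.28  0.012]
jar [0.413 0.266 0.06 ]
pinion [0.437 0.368 0.01 ]
blue1 [0.617 0.292 0.016]
seat [ 0.619 -0.169  0.028]
keeperknobA [ 0.653 -0.226  0.134]
knobB [ 0.54  -0.285  0.134]
post? [ 0.632 -0.287  0.012]
cornL [ 0.737 -0.278  0.012]
cornB [ 0.686 -0.092  0.012]
cornR [ 0.511 -0.114  0.012]
cornT [ 0.547 -0.303  0.012]
socket [ 0.443 -0.418  0.038]
```

View pics/crop1.png

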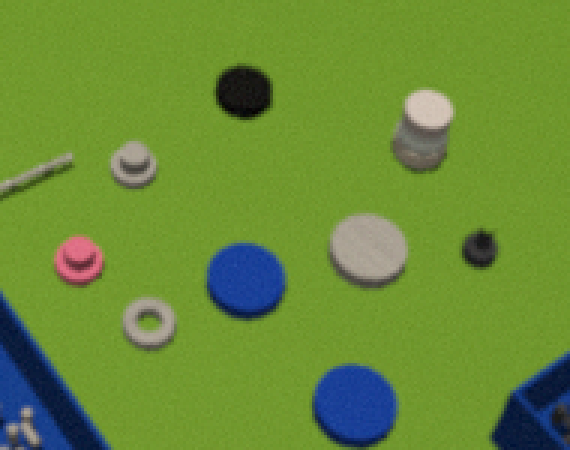

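View pics/crop2.png

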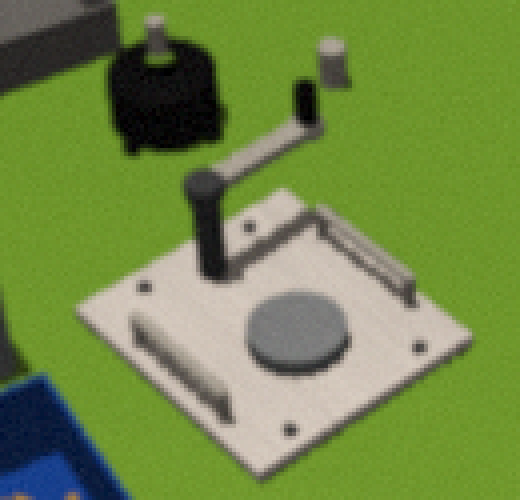

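Crop 1 confirms the choices: plain grey-white steel disc at scene (352,282), black disc (311,230) and grey hub-up disc (274,255). The pink and blue ones are decoys. In crop 2 the seat is at scene (214,171), the post top at (191,135), and the knob at (216,111) on the open arm.

```bash
python3 - <<'E'
from h import *
from station import robot
c=imaging.calibration("scene")
print(robot.tcp_to_tips)
for n,p,z in[("seat",(214,171),.028),("pivot",(191,135.5),.1),("knobtop",(216.2,111),.134),("cornL",(159,167.5),.012),("cornB",(205.5,209.5),.012),("cornR",(257.5,174),.012),("cornT",(211,137.5),.012)]:
    print(n,np.round(onz(c,p,z),3))
w=imaging.calibration("wrist");o=-np.array(w["R"]).T@w["t"];print(o,sense()["eef_pos"],local(*(o-sense()["eef_pos"])[:2]))
print(onz(w,(256,192),0.016), np.round(local(.323,-.194),3))
E
```

```text
0.008
seat [ 0.615 -0.176  0.028]
pivot [ 0.632 -0.272  0.1  ]
knobtop [ 0.535 -0.293  0.134]
cornL [ 0.737 -0.29   0.012]
cornB [ 0.7   -0.074  0.012]
cornR [ 0.508 -0.112  0.012]
cornT [ 0.542 -0.325  0.012]
[0.26349199 0.48847304 0.37387619] [0.19501301 0.51388511 0.23858942] [ 7.30400187e-02 -5.46664112e-04  5.37985134e-06]
[0.15910512 0.51980335 0.016     ] [0.371 0.067 0.   ]
```

>>> servo_tool --pt "0.047 0.008 0 0 1" --pt "0.094 0.016 0 0 1" --pt "0.14 0.025 0 0 1" --pt "0.187 0.033 0 0 1" --pt "0.23 0.04 0 0 1"

```text
clock: 0.65
eef_pos: [0.3974, 0.3937, 0.2391]
ee_rot: [180.0, 0.0, -20.8]
ft_force: [0.3, 0.7, -0.3]
grip_width: 0.0853
finger_force: 0.0
```

>>> servo_tool --pt "0.045 0.009 0.01 0 1" --pt "0.09 0.018 0.03 0 1" --pt "0.139 0.026 0.05 0 1" --pt "0.139 0.026 0.06 0 1" --pt "0.139 0.026 0.06 0 1"

```text
clock: 1.15
eef_pos: [0.5165, 0.3199, 0.1764]
ee_rot: [179.7, 0.2, -20.9]
ft_force: [0.4, 0.3, 0.4]
grip_width: 0.0853
finger_force: 0.0
```

```bash
cat >> h.py <<'E'
def look(name,near,z,lo,hi,rad=90):
    "wrist: mask by HSV range near the projected point, circle on plane z"
    c=imaging.calibration("wrist"); p=sense()["eef_pos"]; im=imaging.snapshot("wrist")
    cv2.imwrite(f"pics/{name}.png",im[:,:,::-1])
    hsv=cv2.cvtColor(im,cv2.COLOR_RGB2HSV); m=cv2.inRange(hsv,np.array(lo),np.array(hi))
    uv=proj(c,np.array([*near,z])); 
    k=np.zeros_like(m); cv2.circle(k,tuple(int(v) for v in uv),rad,255,-1); m&=k
    m=cv2.morphologyEx(m,cv2.MORPH_OPEN,np.ones((3,3),np.uint8))
    f=fitcircle(c,m,z); d=f[:2]-p[:2]
    print(name,"px",np.round(uv),hsv[int(uv[1]),int(uv[0])],"fit",f,"tcp",np.round(p,4),"local",np.round(local(*d),4)[:2])
    return im,m,f
E
python3 - <<'E'
from h import *
im,m,f=look("w1",(.518,.32),.016,(0,0,90),(179,60,255))
v=np.hstack([im[:,:,::-1],cv2.cvtColor(m,cv2.COLOR_GRAY2BGR)]);cv2.imwrite("pics/w1v.png",cv2.resize(v,(800,300)))
E
```

```text
w1 px [249. 174.] [ 27  20 113] fit [0.5153 0.3175 0.0304] tcp [0.5165 0.3199 0.1764] local [-0.0003  0.0027]
```

View pics/w1v.png

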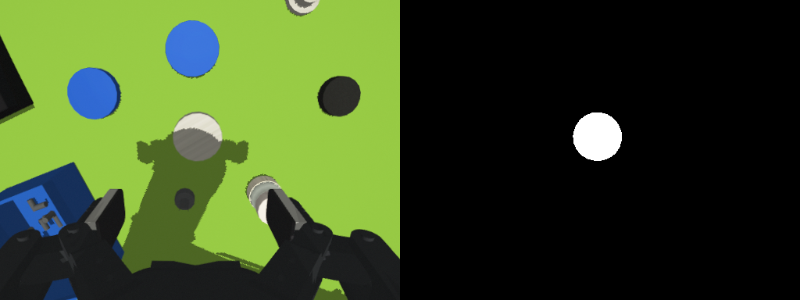

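The wrist view shows the steel disc at about (252,174), with a clean mask. The blue discs, the pinion and the jar are clear of the fingers. I'm descending on it.

>>> servo_tool --pt "0 0.003 0.05 0 1" --pt "0 0.003 0.1 0 1" --pt "0 0.003 0.14 0 1" --pt "0 0.003 0.16 0 1" --pt "0 0.003 0.166 0 1"

```text
clock: 1.7
eef_pos: [0.5138, 0.3191, 0.0118]
ee_rot: [179.8, 0.1, -20.7]
ft_force: [-0.3, -0.0, -0.3]
grip_width: 0.0855
finger_force: 0.0
```

>>> servo_tool --pt "0 0 0 0 1" --pt "0 0 0 0 0.5" --pt "0 0 0 0 0.5" --pt "0 0 0 0 0.5" --pt "0 0 0 0 0.5" --squeeze 50

```text
clock: 2.2
eef_pos: [0.5164, 0.3194, 0.0162]
ee_rot: [-179.8, -0.1, -20.8]
ft_force: [-3.0, -1.9, 8.8]
grip_width: 0.0585
finger_force: 51.4
```

```bash
python3 - <<'E'
from h import *
s=sense();print(s["eef_pos"],s["ft_force"],s["grip_width"],s["joints"])
im=imaging.snapshot("wrist");cv2.imwrite("pics/w2.png",im[100:384,90:440,::-1])
E
```

```text
[0.51636859 0.31936326 0.01624874] [-3.04991106 -1.9404158   8.75043315] 0.05854650260223501 [ 4.64889961e+01  2.96903735e+01 -5.37882682e+00  4.21365641e-02
 -5.47496647e+01  2.27345168e+01]
```

View pics/w2.png

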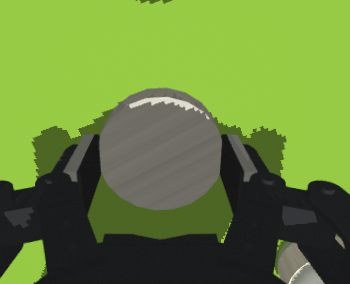

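The disc is between the pads at crop (160,148). The tips press lightly on the bench. I'll lift a little and check the hold.

>>> servo_tool --pt "0 0 -0.01 0 0.5" --pt "0 0 -0.02 0 0.5" --pt "0 0 -0.04 0 0.5" --pt "0 0 -0.06 0 0.5" --pt "0 0 -0.06 0 0.5" --squeeze 60

```text
clock: 2.75
eef_pos: [0.5176, 0.3202, 0.0771]
ee_rot: [-179.7, -0.2, -20.8]
ft_force: [0.0, 0.2, -2.6]
grip_width: 0.0578
finger_force: 64.9
```

```bash
python3 - <<'E'
from h import *
s=sense();print(s["eef_pos"],s["ft_force"],s["torque"],s["grip_width"])
c=imaging.calibration("wrist")
im,m,f=look("w3",s["eef_pos"][:2],.065,(0,0,60),(179,60,255),110)
for z in(.055,.06,.065,.07,.075): print(z,fitcircle(c,m,z))
cv2.imwrite("pics/w3v.png",np.hstack([im[100:,90:440,::-1],cv2.cvtColor(m,8)[100:,90:440]]))
E
```

```text
[0.51756274 0.32020097 0.0770742 ] [ 0.02782983  0.20568214 -2.57206325] [ 0.10294507 -0.13446753  0.07449347] 0.05780559095564186
w3 px [251. 244.] [ 25  25 114] fit [0.513  0.3225 0.0344] tcp [0.5176 0.3202 0.0771] local [-0.0051 -0.0005]
0.055 [0.5081 0.3244 0.0368]
0.06 [0.5106 0.3235 0.0356]
0.065 [0.513  0.3225 0.0344]
0.07 [0.5155 0.3215 0.0333]
0.075 [0.5179 0.3206 0.0321]
```

View pics/w3v.png

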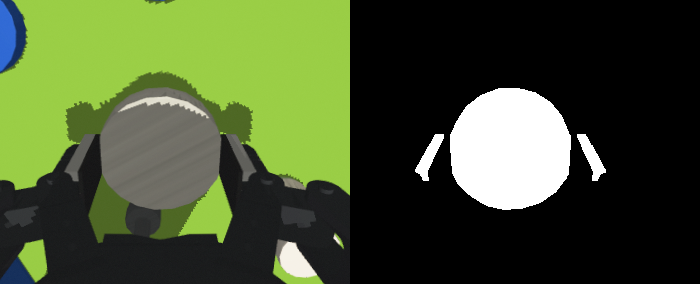

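The disc is held level and centred under the TCP (crop (160,148)). I'm carrying it toward the seat.

>>> servo_tool --pt "0.008 0.02 -0.04 0 0.5" --pt "0.022 0.055 -0.07 0 0.5" --pt "0.04 0.097 -0.08 0 0.5" --pt "0.057 0.14 -0.08 0 0.5" --pt "0.075 0.182 -0.08 0 0.5"

```text
clock: 3.3
eef_pos: [0.5203, 0.1204, 0.1525]
ee_rot: [180.0, 0.1, -20.8]
ft_force: [0.7, 0.2, -3.5]
grip_width: 0.0577
finger_force: 66.1
```

>>> servo_tool --pt "0.018 0.044 0 0 0.5" --pt "0.036 0.088 0 0 0.5" --pt "0.054 0.132 0 0 0.5" --pt "0.072 0.175 0 0 0.5" --pt "0.088 0.213 0 0 0.5"

```text
clock: 3.8
eef_pos: [0.5268, -0.1104, 0.152]
ee_rot: [180.0, 0.1, -20.8]
ft_force: [1.5, 0.5, -3.9]
grip_width: 0.0576
finger_force: 66.1
```

>>> servo_tool --pt "0.014 0.034 0 0 0.5" --pt "0.014 0.034 0 0 0.5" --pt "0.014 0.034 0 0 0.5"

```text
clock: 4.1
eef_pos: [0.528, -0.1458, 0.1518]
ee_rot: [180.0, 0.1, -20.9]
ft_force: [-0.1, 0.9, -2.8]
grip_width: 0.0582
finger_force: 66.1
```

```bash
python3 - <<'E'
from h import *
c=imaging.calibration("wrist")
im,m,f=look("w4",(.615,-.176),.028,(0,0,60),(179,60,165),60)
h=cv2.cvtColor(im,cv2.COLOR_RGB2HSV); u=proj(c,np.array([.615,-.176,.028])).astype(int)
print(h[u[1],u[0]-80:u[0]+80:5].tolist())
cv2.imwrite("pics/w4v.png",np.hstack([im[:,90:440,::-1],cv2.cvtColor(m,8)[:,90:440]]))
E
```

```text
Traceback (most recent call last):
  File "h.py", line 35, in look
    f=fitcircle(c,m,z); d=f[:2]-p[:2]
  File "h.py", line 17, in fitcircle
    k=max(cs,key=cv2.contourArea)[:,0]
      ~~~^^^^^^^^^^^^^^^^^^^^^^^^
ValueError: max() iterable argument is empty
```

```bash
python3 - <<'E'
from h import *
c=imaging.calibration("wrist"); im=cv2.imread("pics/w4.png"); h=cv2.cvtColor(im,cv2.COLOR_BGR2HSV)
u=proj(c,np.array([.615,-.176,.028])); print(u)
x,y=u.astype(int)
print(h[y,x-80:x+80:6].tolist()); print(h[max(0,y-60):y+80:6,x].tolist())
E
```

```text
[247.87468614  72.80353504]
[[19, 11, 245], [20, 13, 244], [21, 14, 241], [21, 14, 242], [23, 13, 240], [22, 12, 243], [19, 11, 244], [80, 9, 174], [75, 9, 175], [85, 9, 174], [83, 6, 173], [75, 9, 175], [83, 6, 175], [80, 9, 175], [85, 9, 175], [78, 7, 175], [78, 7, 175], [75, 6, 176], [72, 7, 178], [83, 6, 173], [83, 6, 173], [78, 8, 170], [20, 13, 241], [20, 13, 242], [21, 14, 241], [20, 13, 242], [20, 13, 242]]
[[20, 13, 241], [20, 13, 241], [83, 6, 171], [78, 7, 171], [84, 7, 172], [78, 7, 174], [83, 6, 176], [80, 9, 176], [80, 9, 176], [90, 7, 173], [90, 6, 173], [75, 9, 176], [72, 7, 175], [84, 7, 174], [75, 6, 172], [83, 6, 170], [78, 7, 171], [78, 7, 171], [22, 17, 225], [21, 14, 238], [21, 14, 239], [20, 13, 240], [19, 15, 239], [20, 13, 237]]
```

```bash
python3 - <<'E'
from h import *
c=imaging.calibration("wrist"); im=cv2.imread("pics/w4.png"); h=cv2.cvtColor(im,cv2.COLOR_BGR2HSV)
m=cv2.inRange(h,np.array((60,0,150)),np.array((110,30,195)));k=np.zeros_like(m);cv2.circle(k,(248,73),65,255,-1);m&=k
m=cv2.morphologyEx(m,cv2.MORPH_OPEN,np.ones((3,3),np.uint8)); f=fitcircle(c,m,.028);p=sense()["eef_pos"]
print(f,p,local(*(f[:2]-p[:2])), cv2.boundingRect(m))
E
```

```text
[ 0.6154 -0.1786  0.036 ] [ 0.5282642  -0.14500907  0.15211864] [ 0.09338526  0.00039332 -0.00018984] (205, 22, 92, 97)
```

>>> servo_tool --pt "0.045 0.001 0 0 0.5" --pt "0.0925 0.001 0 0 0.5" --pt "0.0925 0.001 0.04 0 0.5" --pt "0.0925 0.001 0.08 0 0.5" --pt "0.0925 0.001 0.1 0 0.5"

```text
clock: 4.65
eef_pos: [0.6128, -0.1767, 0.0482]
ee_rot: [180.0, 0.4, -20.7]
ft_force: [-1.3, 0.1, -4.2]
grip_width: 0.0579
finger_force: 66.1
```

>>> servo_tool --pt "0 0 0 0 0.5" --pt "0 0 0.003 0 0.5" --pt "0 0 0.006 0 0.5"

```text
clock: 4.95
eef_pos: [0.6166, -0.1785, 0.0493]
ee_rot: [-180.0, -0.2, -20.7]
ft_force: [-0.8, 0.2, -2.4]
grip_width: 0.0577
finger_force: 66.1
```

>>> servo_tool --pt "0 0 0.001 0 0.5" --pt "0 0 0.002 0 0.5" --pt "0 0 0.002 0 0.5"

```text
clock: 5.25
eef_pos: [0.6152, -0.1789, 0.0458]
ee_rot: [-180.0, -0.0, -20.8]
ft_force: [-0.2, -0.1, -3.6]
grip_width: 0.0574
finger_force: 66.1
```

>>> servo_tool --pt "0 0 0.001 0 0.5" --pt "0 0 0.002 0 0.5" --pt "0 0 0.002 0 0.5"

```text
clock: 5.55
eef_pos: [0.6153, -0.1791, 0.0446]
ee_rot: [180.0, -0.1, -20.8]
ft_force: [-3.0, 0.1, 4.8]
grip_width: 0.0578
finger_force: 67.4
```

Contact at TCP z = 0.0446, as expected. I'm releasing the disc and rising.

>>> servo_tool --pt "0 0 0 0 0.8" --pt "0 0 0 0 1" --pt "0 0 0 0 1" --pt "0 0 0 0 1" --pt "0 0 -0.005 0 1"

```text
clock: 6.05
eef_pos: [0.6145, -0.1788, 0.0476]
ee_rot: [180.0, 0.1, -20.8]
ft_force: [-0.3, -0.3, 0.2]
grip_width: 0.0851
finger_force: 0.0
```

>>> servo_tool --pt "0 0 -0.02 0 1" --pt "0 0 -0.05 0 1" --pt "0 0 -0.09 0 1" --pt "0 0 -0.12 0 1" --pt "0 0 -0.12 0 1"

```text
clock: 6.55
eef_pos: [0.6177, -0.1798, 0.1746]
ee_rot: [-179.9, -0.6, -20.8]
ft_force: [0.2, 0.6, 0.2]
grip_width: 0.0851
finger_force: 0.0
```

```bash
python3 - <<'E'
from h import *
c=imaging.calibration("wrist"); s=sense(); im=imaging.snapshot("wrist");cv2.imwrite("pics/w5.png",im[:,:,::-1]); h=cv2.cvtColor(im,cv2.COLOR_RGB2HSV)
print(s["eef_pos"],s["grip_width"])
u=proj(c,np.array([.6154,-.1786,.044])).astype(int);print(u)
x,y=u
print(h[y,x-90:x+90:5].tolist());print(h[y-70:y+80:5,x].tolist())
E
```

```text
[ 0.61767486 -0.17979596  0.17460918] 0.08508103484118708
[250 187]
[[41, 170, 175], [21, 14, 232], [21, 14, 233], [20, 20, 116], [18, 22, 117], [19, 24, 204], [19, 24, 206], [21, 22, 118], [21, 21, 120], [20, 20, 115], [21, 22, 117], [50, 10, 78], [26, 21, 98], [27, 24, 97], [27, 24, 95], [26, 22, 94], [23, 24, 95], [26, 21, 97], [23, 24, 97], [27, 24, 96], [30, 22, 92], [27, 25, 93], [27, 24, 96], [24, 27, 95], [30, 22, 93], [35, 14, 108], [20, 16, 98], [18, 21, 120], [23, 20, 117], [21, 14, 233], [19, 22, 165], [20, 20, 115], [21, 23, 176], [19, 16, 229], [21, 18, 227], [22, 17, 227]]
[[23, 13, 235], [21, 14, 236], [21, 14, 233], [21, 14, 236], [20, 13, 234], [20, 20, 188], [70, 5, 151], [30, 9, 118], [26, 25, 203], [24, 24, 199], [25, 24, 199], [24, 25, 150], [23, 24, 94], [27, 23, 98], [23, 24, 97], [26, 22, 94], [26, 22, 94], [30, 22, 92], [26, 22, 94], [26, 22, 94], [23, 24, 94], [21, 23, 113], [20, 20, 116], [23, 20, 116], [21, 22, 116], [17, 20, 113], [20, 20, 114], [23, 18, 111], [20, 20, 112], [18, 22, 114]]
```

```bash
python3 - <<'E'
from h import *
c=imaging.calibration("wrist"); im=cv2.imread("pics/w5.png"); h=cv2.cvtColor(im,cv2.COLOR_BGR2HSV)
S,V=h[:,:,1].astype(int),h[:,:,2].astype(int)
m=(((V>84)&(V<108))|((V>188)&(V<214)&(S>19))).astype(np.uint8)*255
k=np.zeros_like(m);cv2.circle(k,(250,187),62,255,-1);m&=k
m=cv2.morphologyEx(m,cv2.MORPH_CLOSE,np.ones((7,7),np.uint8));m=cv2.morphologyEx(m,cv2.MORPH_OPEN,np.ones((11,11),np.uint8))
print("disc",fitcircle(c,m,.044),cv2.boundingRect(m))
o=im.copy();cs,_=cv2.findContours(m,0,1);cv2.drawContours(o,cs,-1,(0,0,255),1)
def circ(x,y,z,r,col):
    for a in np.linspace(0,6.28,60):
        q=proj(c,np.array([x+r*np.cos(a),y+r*np.sin(a),z]));cv2.circle(o,tuple(int(round(t)) for t in q),0,col,-1)
circ(.6154,-.1786,.028,.037,(255,0,255))
cv2.imwrite("pics/w5v.png",cv2.resize(o[110:270,150:350],None,fx=3.5,fy=3.5,interpolation=0))
E
```

```text
disc [ 0.6147 -0.1781  0.0314] (213, 149, 75, 72)
```

View pics/w5v.png

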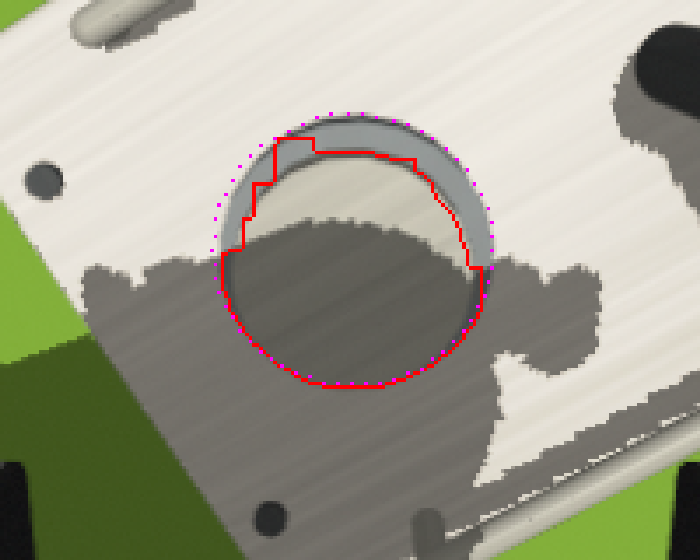

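The picture shows the disc flat on the seat, around crop (353,270). The sunlit rim is clean and the shadowed rim is muddled, so I'll fit only the clean arcs.

```bash
python3 - <<'E'
from h import *
c=imaging.calibration("wrist"); im=cv2.imread("pics/w5.png"); h=cv2.cvtColor(im,cv2.COLOR_BGR2HSV)
S,V=h[:,:,1].astype(int),h[:,:,2].astype(int)
pts=[]
for x in range(222,282):      # sunlit upper rim: first bright warm row below the seat's grey
    r=[y for y in range(148,190) if V[y,x]>188 and S[y,x]>19 and V[y+1,x]>188 and S[y+1,x]>19 and V[y-3:y,x].min()<160]
    if r: pts.append((x,r[0]-.5))
lo=[]
for x in range(232,272):      # lower rim: dark disc -> brighter plate in shadow
    r=[y for y in range(200,230) if V[y,x]<106 and V[y+1:y+4,x].min()>106]
    if r: lo.append((x,r[-1]+.5))
print(len(pts),len(lo),pts[::8],lo[::8])
P=np.array([onz(c,p,.044)[:2] for p in pts+lo])
from scipy.optimize import least_squares
f=least_squares(lambda q:np.hypot(*(P-q[:2]).T)-q[2],[.615,-.178,.031],loss="soft_l1",f_scale=.0005);print(f.x,np.abs(f.fun).mean())
f=least_squares(lambda q:np.hypot(*(P-q[:2]).T)-.031,[.615,-.178],loss="soft_l1",f_scale=.0005);print(f.x)
# seat upper rim
su=[]
for x in range(215,288):
    r=[y for y in range(130,190) if V[y,x]<165 and V[y-1,x]>=165 and V[y-3,x]>215]
    if r: su.append((x,r[0]-.5))
P=np.array([onz(c,p,.028)[:2] for p in su]);f=least_squares(lambda q:np.hypot(*(P-q[:2]).T)-.037,[.615,-.178],loss="soft_l1",f_scale=.0005);print("seat",f.x,len(su))
E
```

```text
59 37 [(222, 170.5), (230, 161.5), (238, 157.5), (246, 155.5), (254, 155.5), (262, 157.5), (270, 161.5), (278, 169.5)] [(232, 215.5), (241, 219.5), (249, 221.5), (257, 220.5), (266, 217.5)]
[ 0.61326217 -0.17768979  0.02995008] 0.00023321490316850107
[ 0.61281481 -0.17720697]
seat [ 0.61459883 -0.17906491] 72
```

Backing disc centre is (0.613,-0.1775) and the seat is (0.615,-0.179), about 2.5 mm apart, so step 1 holds. Next is the friction disc.

>>> servo_tool --pt "-0.031 -0.036 0 0 1" --pt "-0.062 -0.072 0 0 1" --pt "-0.093 -0.108 0 0 1" --pt "-0.124 -0.144 0 0 1" --pt "-0.155 -0.18 0 0 1"

```text
clock: 7.1
eef_pos: [0.5325, 0.0458, 0.1675]
ee_rot: [180.0, 0.1, -20.8]
ft_force: [1.2, 0.5, 1.0]
grip_width: 0.0853
finger_force: 0.0
```

>>> servo_tool --pt "-0.031 -0.036 0 0 1" --pt "-0.063 -0.073 0 0 1" --pt "-0.063 -0.073 0 0 1" --pt "-0.063 -0.073 0 0 1"

```text
clock: 7.5
eef_pos: [0.5002, 0.1359, 0.1677]
ee_rot: [179.9, 0.0, -20.6]
ft_force: [0.3, -0.5, 0.4]
grip_width: 0.0855
finger_force: 0.0
```

```bash
python3 - <<'E'
from h import *
im,m,f=look("w6",(.501,.135),.014,(0,0,0),(179,120,60),75)
print(cv2.boundingRect(m))
E
```

```text
w6 px [251. 176.] [30 13 20] fit [0.5002 0.1316 0.0242] tcp [0.5002 0.1359 0.1677] local [0.0015 0.004 ]
(229, 150, 51, 51)
```

>>> servo_tool --pt "0.0015 0.004 0.05 0 1" --pt "0.0015 0.004 0.1 0 1" --pt "0.0015 0.004 0.135 0 1" --pt "0.0015 0.004 0.148 0 1" --pt "0.0015 0.004 0.148 0 1"

```text
clock: 8.05
eef_pos: [0.4995, 0.1283, 0.0177]
ee_rot: [179.7, 0.2, -20.9]
ft_force: [0.3, 0.4, 0.8]
grip_width: 0.0857
finger_force: 0.0
```

>>> servo_tool --pt "0 0 0 0 1" --pt "0 0 0 0 0.4" --pt "0 0 0 0 0.4" --pt "0 0 0 0 0.4" --pt "0 0 0 0 0.4" --squeeze 40

```text
clock: 8.55
eef_pos: [0.5014, 0.1307, 0.0213]
ee_rot: [-180.0, -0.1, -20.8]
ft_force: [0.2, -0.6, 2.7]
grip_width: 0.0344
finger_force: 1.5
```

>>> servo_tool --pt "0 0 0 0 0.4" --pt "0 0 0 0 0.4"

```text
clock: 8.75
eef_pos: [0.5014, 0.1307, 0.0212]
ee_rot: [-180.0, -0.1, -20.8]
ft_force: [-1.0, -1.3, 6.6]
grip_width: 0.0342
finger_force: 2.9
```

The fingers closed over the top of the disc because the tips are farther back when open. I'll open, rise a little and look again before going lower.

>>> servo_tool --pt "0 0 -0.01 0 0.7" --pt "0 0 -0.02 0 1" --pt "0 0 -0.03 0 1" --pt "0 0 -0.03 0 1" --pt "0 0 -0.03 0 1"

```text
clock: 9.25
eef_pos: [0.5011, 0.1309, 0.0506]
ee_rot: [-179.9, -0.0, -20.8]
ft_force: [-0.3, 0.1, -0.7]
grip_width: 0.0851
finger_force: 0.0
```

```bash
python3 - <<'E'
from h import *
im,m,f=look("w7",(.500,.1316),.014,(0,0,0),(179,120,60),75)
print(cv2.boundingRect(m))
E
```

```text
w7 px [250. 227.] [30 10 25] fit [0.5009 0.1315 0.0253] tcp [0.5011 0.1309 0.0506] local [-0.0004 -0.0005]
(209, 184, 82, 81)
```

>>> servo_tool --pt "0 0 0.025 0 1" --pt "0 0 0.038 0 1" --pt "0 0 0.0435 0 1" --pt "0 0 0.0435 0 1" --pt "0 0 0.0435 0 1"

```text
clock: 9.8
eef_pos: [0.5013, 0.1309, 0.0072]
ee_rot: [-180.0, -0.0, -20.8]
ft_force: [-0.3, -0.2, -0.1]
grip_width: 0.0856
finger_force: 0.0
```

>>> servo_tool --pt "0 0 0 0 0.8" --pt "0 0 0 0 0.45" --pt "0 0 0 0 0.45" --pt "0 0 0 0 0.45" --pt "0 0 0 0 0.45" --squeeze 40

```text
clock: 10.3
eef_pos: [0.5015, 0.131, 0.0077]
ee_rot: [-179.9, -0.1, -20.8]
ft_force: [-1.9, -0.0, 6.6]
grip_width: 0.0485
finger_force: 40.9
```

>>> servo_tool --pt "0 0 -0.02 0 0.45" --pt "0 0 -0.06 0 0.45" --pt "0.01 0.012 -0.1 0 0.45" --pt "0.036 0.042 -0.125 0 0.45" --pt "0.064 0.075 -0.13 0 0.45"

```text
clock: 10.8
eef_pos: [0.5364, 0.0379, 0.1408]
ee_rot: [-179.8, -0.3, -20.6]
ft_force: [1.4, 0.2, -0.3]
grip_width: 0.0481
finger_force: 41.6
```

>>> servo_tool --pt "0.03 0.035 0 0 0.45" --pt "0.06 0.07 0 0 0.45" --pt "0.09 0.105 0 0 0.45" --pt "0.12 0.14 0 0 0.45" --pt "0.15 0.174 0 0 0.45"

```text
clock: 11.3
eef_pos: [0.6128, -0.1799, 0.1365]
ee_rot: [-180.0, 0.0, -20.8]
ft_force: [1.9, 0.4, -0.9]
grip_width: 0.0482
finger_force: 41.6
```

```bash
python3 - <<'E'
from h import *
s=sense();p=s["eef_pos"];print(p,s["ft_force"],s["grip_width"],s["finger_force"],local(.6135-p[0],-.1778-p[1]))
E
```

```text
[ 0.61277141 -0.17987787  0.13646431] [ 1.89695605  0.41048315 -0.92980311] 0.04824233026668445 41.58178210258484 [-5.67607837e-05 -2.20117271e-03  4.37954972e-07]
```

>>> servo_tool --pt "0 0 0.02 0 0.45" --pt "0 0 0.05 0 0.45" --pt "0 0 0.07 0 0.45" --pt "0 0 0.077 0 0.45" --pt "0 0 0.077 0 0.45"

```text
clock: 11.8
eef_pos: [0.612, -0.1779, 0.0587]
ee_rot: [180.0, 0.1, -20.8]
ft_force: [0.0, -0.3, 0.2]
grip_width: 0.0481
finger_force: 41.7
```

```bash
python3 - <<'E'
from h import *
s=sense();p=s["eef_pos"];print(p,s["ft_force"],local(.6135-p[0],-.1778-p[1]))
c=imaging.calibration("wrist");im=imaging.snapshot("wrist");cv2.imwrite("pics/w8.png",im[:,:,::-1])
h=cv2.cvtColor(im,cv2.COLOR_RGB2HSV)
u=proj(c,np.array([p[0],p[1],p[2]+.006])).astype(int);x,y=u;print(u)
print(h[y-60:y+60:4,x].tolist())
E
```

```text
[ 0.61196944 -0.17793836  0.05874318] [ 0.03729023 -0.26601585  0.15189843] [ 1.38183039e-03 -6.72529818e-04 -3.68655212e-06]
[250 261]
[[23, 22, 103], [24, 24, 107], [45, 28, 18], [0, 13, 19], [15, 24, 21], [30, 22, 23], [30, 12, 21], [30, 22, 23], [30, 26, 20], [120, 12, 22], [20, 35, 22], [60, 12, 21], [40, 33, 23], [30, 26, 20], [45, 23, 22], [30, 23, 22], [30, 11, 23], [0, 13, 20], [40, 35, 22], [40, 32, 24], [15, 21, 24], [45, 24, 21], [45, 23, 22], [60, 26, 20], [30, 13, 20], [45, 23, 22], [15, 23, 22], [20, 25, 31], [21, 21, 122], [24, 21, 123]]
```

```bash
python3 - <<'E'
from h import *
c=imaging.calibration("wrist");im=cv2.imread("pics/w8.png");g=im.max(2).astype(int);p=np.array(sense()["eef_pos"])
near=[];far=[]
for x in range(225,276,5):
    t=next(y for y in range(260,150,-1) if g[y,x]>60); b=next((y for y in range(300,383) if g[y,x]>60),None)
    near.append((x,t+.5)); far.append((x,b-.5) if b else None)
print(near,far)
def rel(q,z): return local(*(onz(c,q,z)-p)[:2])[:2]
from scipy.optimize import least_squares
for dz in(-.002,0,.002):
    N=np.array([rel(q,p[2]-.0077+dz) for q in near]);F=np.array([rel(q,p[2]+.0063+dz) for q in far if q])
    P=np.r_[N,F];f=least_squares(lambda q:np.hypot(*(P-q[:2]).T)-.025,[0,0]);print(dz,f.x,np.abs(f.fun).mean())
E
```

```text
[(225, 212.5), (230, 209.5), (235, 208.5), (240, 207.5), (245, 206.5), (250, 206.5), (255, 207.5), (260, 207.5), (265, 208.5), (270, 210.5), (275, 212.5)] [(225, 304.5), (230, 306.5), (235, 308.5), (240, 308.5), (245, 309.5), (250, 309.5), (255, 309.5), (260, 308.5), (265, 307.5), (270, 306.5), (275, 303.5)]
-0.002 [-0.0033527  -0.00067211] 0.00014762709729323936
0 [-0.00222349 -0.00073151] 0.00047557746387499357
0.002 [-0.00109418 -0.0008208 ] 0.0008898863603189034
```

>>> servo_tool --pt "0.0035 0 0 0 0.45" --pt "0.0035 0 0.003 0 0.45" --pt "0.0035 0 0.005 0 0.45" --pt "0.0035 0 0.005 0 0.45"

```text
clock: 12.25
eef_pos: [0.6158, -0.1792, 0.0547]
ee_rot: [-180.0, 0.0, -20.8]
ft_force: [0.7, 0.2, -1.0]
grip_width: 0.0485
finger_force: 41.7
```

>>> servo_tool --pt "0 0 0.001 0 0.45" --pt "0 0 0.002 0 0.45" --pt "0 0 0.002 0 0.45"

```text
clock: 12.55
eef_pos: [0.6159, -0.1792, 0.0527]
ee_rot: [180.0, 0.0, -20.8]
ft_force: [0.1, -0.6, -0.6]
grip_width: 0.0486
finger_force: 41.7
```

>>> servo_tool --pt "0 0 0.001 0 0.45" --pt "0 0 0.0015 0 0.45" --pt "0 0 0.0015 0 0.45"

```text
clock: 12.85
eef_pos: [0.616, -0.1793, 0.0517]
ee_rot: [180.0, -0.0, -20.8]
ft_force: [-1.4, 0.5, 2.5]
grip_width: 0.0483
finger_force: 42.0
```

>>> servo_tool --pt "0 0 0.001 0 0.45" --pt "0 0 0.0015 0 0.45" --pt "0 0 0.0015 0 0.45"

```text
clock: 13.15
eef_pos: [0.6161, -0.1793, 0.0517]
ee_rot: [180.0, -0.1, -20.8]
ft_force: [-4.3, 2.3, 11.7]
grip_width: 0.0483
finger_force: 42.7
```

>>> servo_tool --pt "0 0 -0.0015 0 0.45" --pt "0 0 -0.0015 0 0.7" --pt "0 0 -0.0015 0 1" --pt "0 0 -0.0015 0 1" --pt "0 0 -0.01 0 1"

```text
clock: 13.65
eef_pos: [0.615, -0.1791, 0.0585]
ee_rot: [180.0, 0.2, -20.8]
ft_force: [-1.2, 1.0, -0.6]
grip_width: 0.0853
finger_force: 0.0
```

>>> servo_tool --pt "0 0 -0.03 0 1" --pt "0 0 -0.07 0 1" --pt "0 0 -0.09 0 1" --pt "0 0 -0.09 0 1" --pt "0 0 -0.09 0 1"

```text
clock: 14.15
eef_pos: [0.6161, -0.1792, 0.1504]
ee_rot: [-180.0, -0.1, -20.8]
ft_force: [-0.0, -0.9, -1.4]
grip_width: 0.0854
finger_force: 0.0
```

```bash
python3 - <<'E'
from h import *
im,m,f=look("w9",(.6135,-.1778),.058,(0,0,0),(179,120,50),75)
print(cv2.boundingRect(m))
c=imaging.calibration("wrist")
h=cv2.cvtColor(im,cv2.COLOR_RGB2HSV);x,y=proj(c,np.array([*f[:2],.058])).astype(int)
print(x,y,h[y-70:y+70:3,x].tolist());print(h[y,x-75:x+75:3].tolist())
E
```

```text
w9 px [250. 201.] [30 13 20] fit [ 0.6153 -0.1785  0.0247] tcp [ 0.6161 -0.1792  0.1504] local [-0.001  -0.0004]
(219, 166, 63, 105)
249 197 [[20, 13, 236], [20, 13, 238], [23, 13, 239], [21, 14, 238], [21, 14, 237], [21, 21, 206], [80, 6, 122], [75, 7, 156], [83, 7, 155], [26, 17, 104], [25, 23, 191], [24, 24, 209], [22, 23, 207], [38, 51, 20], [38, 26, 39], [36, 33, 39], [38, 26, 40], [30, 14, 18], [45, 23, 22], [60, 12, 21], [30, 12, 21], [60, 14, 18], [150, 13, 20], [60, 12, 21], [30, 30, 17], [15, 27, 19], [30, 13, 20], [30, 11, 23], [60, 12, 22], [45, 27, 19], [60, 13, 20], [30, 26, 20], [30, 26, 20], [30, 26, 20], [15, 18, 83], [21, 22, 118], [19, 23, 121], [18, 21, 122], [21, 22, 118], [18, 21, 121], [18, 22, 117], [20, 20, 115], [21, 21, 119], [18, 21, 119], [21, 21, 121], [18, 22, 115], [23, 20, 114]]
[[20, 19, 121], [24, 21, 120], [21, 21, 122], [19, 23, 124], [19, 22, 125], [18, 21, 121], [22, 24, 119], [22, 23, 120], [19, 23, 121], [21, 21, 124], [21, 21, 124], [19, 23, 122], [23, 19, 109], [35, 17, 91], [27, 23, 101], [30, 26, 20], [60, 14, 18], [45, 23, 22], [45, 26, 20], [0, 0, 19], [60, 13, 19], [60, 13, 19], [30, 12, 21], [50, 36, 21], [45, 26, 20], [30, 23, 22], [60, 22, 23], [30, 26, 20], [45, 22, 23], [30, 13, 19], [15, 26, 20], [150, 12, 21], [40, 40, 19], [0, 0, 21], [60, 12, 22], [150, 13, 20], [24, 21, 62], [27, 23, 99], [30, 12, 85], [90, 10, 77], [20, 19, 123], [20, 19, 124], [20, 19, 121], [20, 19, 121], [22, 23, 120], [18, 21, 120], [22, 23, 120], [21, 22, 118], [19, 23, 121], [19, 23, 120]]
```

Step 2 looks good: the rim is about 7 px on both the left and the right (columns 211, 218, 281 and 288), and slightly wider at the front. Next is the hub disc.

>>> servo_tool --pt "-0.015 -0.045 0 0 1" --pt "-0.03 -0.09 0 0 1" --pt "-0.045 -0.135 0 0 0.6" --pt "-0.06 -0.18 0 0 0.6" --pt "-0.075 -0.225 0 0 0.6"

```text
clock: 14.7
eef_pos: [0.6247, 0.0594, 0.1484]
ee_rot: [179.9, 0.1, -20.8]
ft_force: [0.9, -0.8, 0.3]
grip_width: 0.051
finger_force: 0.0
```

>>> servo_tool --pt "-0.015 -0.045 0 0 0.6" --pt "-0.0294 -0.0894 0 0 0.6" --pt "-0.0294 -0.0894 0 0 0.6" --pt "-0.0294 -0.0894 0 0 0.6"

```text
clock: 15.1
eef_pos: [0.6291, 0.1528, 0.1481]
ee_rot: [179.9, 0.1, -20.7]
ft_force: [-0.3, -0.5, -0.8]
grip_width: 0.0509
finger_force: 0.0
```

```bash
python3 - <<'E'
from h import *
c=imaging.calibration("wrist");p=np.array(sense()["eef_pos"])
im,m,f=look("w10",(.63,.152),.010,(0,0,40),(179,60,255),60)
print(cv2.boundingRect(m))
sc=imaging.calibration("scene");print("tip",onz(sc,(254,253),.005))
h=cv2.cvtColor(im,cv2.COLOR_RGB2HSV);x,y=proj(c,np.array([*f[:2],.026])).astype(int)
print(x,y,h[y-34:y+34:2,x].tolist());print(h[y,x-34:x+34:2].tolist())
E
```

```text
w10 px [250. 180.] [ 24  23 112] fit [0.6266 0.145  0.0188] tcp [0.6291 0.1528 0.1481] local [0.0004 0.0082]
(239, 160, 41, 41)
tip [0.66494125 0.1141899  0.005     ]
259 185 [[41, 170, 203], [41, 169, 204], [41, 168, 203], [41, 168, 203], [41, 84, 137], [24, 24, 206], [25, 19, 225], [25, 20, 226], [25, 21, 223], [23, 24, 179], [27, 23, 102], [23, 20, 112], [25, 24, 115], [24, 23, 113], [27, 20, 112], [27, 23, 111], [22, 25, 111], [25, 25, 113], [25, 25, 110], [24, 23, 111], [27, 23, 112], [24, 23, 109], [23, 21, 109], [27, 21, 109], [24, 23, 109], [39, 68, 105], [41, 165, 102], [42, 163, 102], [41, 169, 101], [41, 165, 102], [41, 167, 101], [42, 163, 103], [42, 168, 102], [41, 164, 101]]
[[41, 173, 102], [41, 168, 102], [41, 165, 102], [41, 168, 102], [42, 166, 103], [42, 166, 103], [41, 167, 101], [34, 38, 108], [27, 21, 111], [24, 23, 110], [25, 26, 109], [27, 21, 110], [23, 20, 112], [21, 23, 113], [21, 23, 112], [24, 23, 112], [24, 23, 112], [25, 25, 113], [24, 23, 113], [25, 25, 113], [27, 23, 111], [27, 23, 112], [27, 21, 111], [27, 23, 112], [22, 26, 109], [24, 24, 108], [24, 24, 108], [34, 34, 106], [41, 165, 102], [42, 164, 101], [42, 163, 108], [41, 168, 203], [41, 169, 187], [42, 170, 203]]
```

>>> servo_tool --pt "0.0005 0.008 0.04 0 0.6" --pt "0.0005 0.008 0.08 0 0.6" --pt "0.0005 0.008 0.115 0 0.6" --pt "0.0005 0.008 0.1265 0 0.6" --pt "0.0005 0.008 0.1265 0 0.6"

```text
clock: 15.65
eef_pos: [0.6265, 0.1424, 0.0216]
ee_rot: [179.8, 0.2, -20.9]
ft_force: [0.4, -0.4, 0.0]
grip_width: 0.051
finger_force: 0.0
```

>>> servo_tool --pt "0 0 0 0 0.5" --pt "0 0 0 0 0.2" --pt "0 0 0 0 0.2" --pt "0 0 0 0 0.2" --pt "0 0 0 0 0.2" --squeeze 40

```text
clock: 16.15
eef_pos: [0.629, 0.1444, 0.0258]
ee_rot: [-179.9, -0.2, -20.7]
ft_force: [-0.3, -0.5, 6.2]
grip_width: 0.0214
finger_force: 39.0
```

>>> servo_tool --pt "0 0 -0.01 0 0.2" --pt "0 0 -0.03 0 0.2" --pt "0 0 -0.07 0 0.2" --pt "0.006 0.018 -0.11 0 0.2" --pt "0.02 0.058 -0.125 0 0.2"

```text
clock: 16.65
eef_pos: [0.6277, 0.0848, 0.1537]
ee_rot: [-179.7, -0.4, -20.5]
ft_force: [2.0, -0.7, -0.9]
grip_width: 0.0212
finger_force: 39.5
```

>>> servo_tool --pt "0.015 0.045 0 0 0.2" --pt "0.03 0.09 0 0 0.2" --pt "0.045 0.135 0 0 0.2" --pt "0.06 0.18 0 0 0.2" --pt "0.075 0.22 0 0 0.2"

```text
clock: 17.15
eef_pos: [0.617, -0.1514, 0.149]
ee_rot: [-180.0, -0.0, -20.8]
ft_force: [1.4, 0.6, -1.7]
grip_width: 0.0213
finger_force: 39.5
```

>>> servo_tool --pt "0.01 0.029 0 0 0.2" --pt "0.01 0.029 0.03 0 0.2" --pt "0.01 0.029 0.045 0 0.2" --pt "0.01 0.029 0.045 0 0.2" --pt "0.01 0.029 0.045 0 0.2"

```text
clock: 17.65
eef_pos: [0.617, -0.1802, 0.1041]
ee_rot: [180.0, -0.0, -20.8]
ft_force: [0.8, 0.0, -0.8]
grip_width: 0.0213
finger_force: 39.5
```

```bash
python3 - <<'E'
from h import *
s=sense();p=np.array(s["eef_pos"]);print(p,s["ft_force"],s["grip_width"],s["finger_force"])
c=imaging.calibration("wrist");im=imaging.snapshot("wrist");cv2.imwrite("pics/w11.png",im[:,:,::-1])
h=cv2.cvtColor(im,cv2.COLOR_RGB2HSV);x,y=proj(c,np.array([p[0],p[1],p[2]])).astype(int);print(x,y)
for yy in range(y-80,y+60,3): print(yy,h[yy,x,1:].tolist(),end=" ")
print(proj(c,np.array([.6145,-.178,.058])))
E
```

```text
[ 0.61697602 -0.18021348  0.10414688] [ 0.82129682  0.03193895 -0.8149767 ] 0.021305988367641502 39.462899565696716
250 255
175 [25, 212] 178 [26, 209] 181 [27, 121] 184 [40, 19] 187 [26, 20] 190 [35, 22] 193 [0, 20] 196 [23, 22] 199 [38, 20] 202 [12, 22] 205 [12, 21] 208 [21, 87] 211 [20, 90] 214 [22, 103] 217 [23, 101] 220 [25, 102] 223 [21, 99] 226 [20, 100] 229 [20, 91] 232 [22, 92] 235 [20, 91] 238 [22, 92] 241 [25, 104] 244 [25, 104] 247 [23, 102] 250 [25, 103] 253 [25, 101] 256 [23, 101] 259 [23, 102] 262 [25, 102] 265 [20, 100] 268 [22, 103] 271 [20, 100] 274 [25, 101] 277 [25, 102] 280 [21, 99] 283 [20, 116] 286 [23, 124] 289 [20, 117] 292 [20, 117] 295 [21, 120] 298 [23, 124] 301 [24, 119] 304 [23, 120] 307 [14, 233] 310 [14, 233] 313 [15, 231] [248.61115658 224.11867821]
```

```bash
python3 - <<'E'
from h import *
p=np.array(sense()["eef_pos"]);c=imaging.calibration("wrist")
r=lambda y,z,x=250: np.round(local(*(onz(c,(x,y),z)-p)[:2])[:2],4)
b=p[2]-.0258
print("flange bottom near",r(207,b)-[.0195,0],"flange top near",r(213.3,b+.01)-[.0195,0],"hub top c",(r(240,b+.026)+r(282,b+.026))/2,"diam",r(240,b+.026)-r(282,b+.026))
print("friction near",r(182.5,.044)-[.025,0]," backing/frict lateral")
im=cv2.imread("pics/w11.png");h=cv2.cvtColor(im,cv2.COLOR_BGR2HSV)
for y in(195,202,220,225): print(y,[(x,int(h[y,x,2])) for x in range(190,312,3)])
E
```

```text
flange bottom near [-0.0039 -0.0003] flange top near [-0.0038 -0.0003] hub top c [-0.0033  -0.00035] diam [0.023  0.0001]
friction near [-0.005  -0.0003]  backing/frict lateral
195 [(190, 236), (193, 236), (196, 237), (199, 240), (202, 109), (205, 80), (208, 97), (211, 104), (214, 102), (217, 103), (220, 41), (223, 18), (226, 21), (229, 20), (232, 22), (235, 22), (238, 19), (241, 22), (244, 22), (247, 22), (250, 21), (253, 23), (256, 18), (259, 22), (262, 21), (265, 23), (268, 21), (271, 22), (274, 20), (277, 22), (280, 96), (283, 102), (286, 172), (289, 208), (292, 160), (295, 158), (298, 158), (301, 232), (304, 240), (307, 240), (310, 239)]
202 [(190, 126), (193, 127), (196, 126), (199, 116), (202, 81), (205, 90), (208, 100), (211, 100), (214, 81), (217, 21), (220, 19), (223, 21), (226, 21), (229, 23), (232, 23), (235, 19), (238, 20), (241, 22), (244, 20), (247, 21), (250, 22), (253, 21), (256, 19), (259, 21), (262, 19), (265, 24), (268, 22), (271, 20), (274, 22), (277, 24), (280, 23), (283, 59), (286, 97), (289, 98), (292, 99), (295, 136), (298, 129), (301, 130), (304, 126), (307,
[... 281 characters left out ...]
 (256, 103), (259, 102), (262, 101), (265, 101), (268, 101), (271, 100), (274, 90), (277, 71), (280, 20), (283, 23), (286, 20), (289, 95), (292, 100), (295, 84), (298, 85), (301, 125), (304, 124), (307, 122), (310, 122)]
225 [(190, 128), (193, 128), (196, 127), (199, 126), (202, 127), (205, 100), (208, 102), (211, 22), (214, 20), (217, 24), (220, 78), (223, 98), (226, 100), (229, 99), (232, 98), (235, 98), (238, 99), (241, 99), (244, 101), (247, 99), (250, 101), (253, 101), (256, 101), (259, 101), (262, 102), (265, 100), (268, 102), (271, 102), (274, 101), (277, 101), (280, 84), (283, 22), (286, 20), (289, 90), (292, 98), (295, 80), (298, 121), (301, 122), (304, 122), (307, 123), (310, 122)]
```

>>> servo_tool --pt "-0.0013 -0.0007 0.005 0 0.2" --pt "-0.0013 -0.0007 0.012 0 0.2" --pt "-0.0013 -0.0007 0.016 0 0.2" --pt "-0.0013 -0.0007 0.017 0 0.2" --pt "-0.0013 -0.0007 0.017 0 0.2"

```text
clock: 18.2
eef_pos: [0.6157, -0.1791, 0.086]
ee_rot: [180.0, 0.0, -20.8]
ft_force: [0.4, 0.5, -1.3]
grip_width: 0.0215
finger_force: 39.5
```

>>> servo_tool --pt "0 0 0.001 0 0.2" --pt "0 0 0.0015 0 0.2" --pt "0 0 0.0015 0 0.2"

```text
clock: 18.5
eef_pos: [0.6158, -0.1791, 0.0848]
ee_rot: [-180.0, -0.0, -20.8]
ft_force: [0.5, 0.2, -1.5]
grip_width: 0.0215
finger_force: 39.5
```

>>> servo_tool --pt "0 0 0.001 0 0.2" --pt "0 0 0.0015 0 0.2" --pt "0 0 0.0015 0 0.2"

```text
clock: 18.8
eef_pos: [0.6159, -0.1792, 0.0839]
ee_rot: [180.0, -0.0, -20.8]
ft_force: [-1.9, 0.6, 2.6]
grip_width: 0.0215
finger_force: 39.8
```

>>> servo_tool --pt "0 0 0 0 0.3" --pt "0 0 0 0 0.5" --pt "0 0 0 0 0.6" --pt "0 0 0 0 0.6" --pt "0 0 -0.01 0 0.6"

```text
clock: 19.3
eef_pos: [0.6148, -0.1789, 0.092]
ee_rot: [180.0, 0.2, -20.8]
ft_force: [-0.9, 0.1, -0.4]
grip_width: 0.0511
finger_force: 0.0
```

>>> servo_tool --pt "0 0 -0.03 0 0.6" --pt "0 0 -0.06 0 0.6" --pt "0 0 -0.08 0 0.6" --pt "0 0 -0.08 0 0.6" --pt "0 0 -0.08 0 0.6"

```text
clock: 19.8
eef_pos: [0.616, -0.179, 0.1741]
ee_rot: [-180.0, -0.1, -20.8]
ft_force: [0.3, 0.4, -1.0]
grip_width: 0.0513
finger_force: 0.0
```

```bash
python3 - <<'E'
from h import *
p=np.array(sense()["eef_pos"]);c=imaging.calibration("wrist");im=imaging.snapshot("wrist");cv2.imwrite("pics/w12.png",im[:,:,::-1])
x,y=proj(c,np.array([.6145,-.178,.068])).astype(int);print(p,x,y)
cv2.imwrite("pics/w12v.png",cv2.resize(im[y-75:y+65,x-90:x+90,::-1],None,fx=4,fy=4,interpolation=0))
s=imaging.snapshot("scene");cv2.imwrite("pics/s12.png",s[:,:,::-1])
E
```

```text
[ 0.61601512 -0.17902954  0.17412172] 249 193
```

View pics/w12v.png

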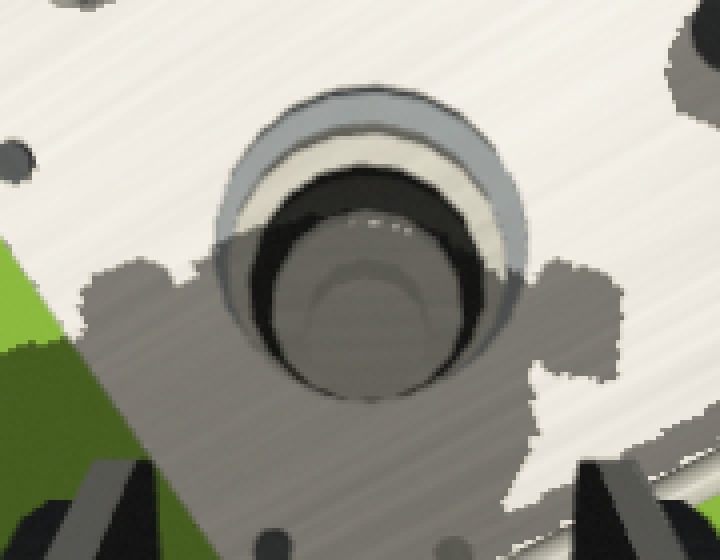

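The close view shows the hub disc concentric on the friction disc, and that one on the backing disc (centres near crop (370,300)), with even rims. Step 3 is done. Now the keeper: I'm moving above the knob.

>>> servo_tool --pt "0 0 -0.03 0 0.6" --pt "-0.012 0.045 -0.03 0 0.6" --pt "-0.024 0.09 -0.03 0 0.6" --pt "-0.035 0.135 -0.03 0 0.6" --pt "-0.035 0.135 -0.03 0 0.6"

```text
clock: 20.4
eef_pos: [0.5318, -0.2966, 0.2028]
ee_rot: [179.9, 0.1, -21.1]
ft_force: [0.5, -0.3, -0.2]
grip_width: 0.0514
finger_force: 0.0
```

>>> servo_tool --pt "0 0 0 0 0.6" --pt "0 0 0 0 0.6"

```text
clock: 20.6
eef_pos: [0.5353, -0.2923, 0.2025]
ee_rot: [-180.0, 0.1, -20.8]
ft_force: [1.1, 1.1, -0.7]
grip_width: 0.0509
finger_force: 0.0
```

```bash
python3 - <<'E'
from h import *
p=np.array(sense()["eef_pos"]);c=imaging.calibration("wrist");im=imaging.snapshot("wrist");cv2.imwrite("pics/w13.png",im[:,:,::-1])
h=cv2.cvtColor(im,cv2.COLOR_RGB2HSV);m=cv2.inRange(h,np.array((0,0,0)),np.array((179,140,50)))
n,l,st,ce=cv2.connectedComponentsWithStats(m)
u=proj(c,np.array([.535,-.293,.134]));print(p,u,sense()["joints"])
for i in range(1,n):
    if st[i,4]>150: print(st[i],ce[i].round(), "at z.134",onz(c,ce[i],.134)[:2].round(4),"local",local(*(onz(c,ce[i],.134)-p)[:2]).round(4)[:2])
E
```

```text
[ 0.53530005 -0.29233646  0.20254383] [251.58885043 207.29236175] [-1.39500539e+01  2.21765410e+01  1.15983948e+01 -1.28130921e-02
 -7.94783677e+01  8.32272824e+01]
[ 360   17  112  103 7997] [411.  70.] at z.134 [ 0.585  -0.4194] local [0.0914 0.1013]
[ 79 116  56  54 767] [116. 136.] at z.134 [ 0.6129 -0.2271] local [ 0.0495 -0.0885]
[248 182  25  35 703] [260. 200.] at z.134 [ 0.5382 -0.3002] local [0.0055 0.0063]
[501 231  11  63 344] [507. 260.] at z.134 [ 0.4225 -0.464 ] local [-0.0448  0.2005]
[    0   233   512   151 38193] [251. 335.] at z.134 [ 0.4333 -0.2536] local [-1.092e-01 -1.000e-04]
```

>>> servo_tool --pt "0.004 0.0065 0.02 0 0.6" --pt "0.004 0.0065 0.05 0 0.6" --pt "0.004 0.0065 0.075 0 0.6" --pt "0.004 0.0065 0.0855 0 0.6" --pt "0.004 0.0065 0.0855 0 0.6"

```text
clock: 21.15
eef_pos: [0.5362, -0.2994, 0.1161]
ee_rot: [180.0, 0.2, -20.7]
ft_force: [-0.9, -0.4, 0.6]
grip_width: 0.0511
finger_force: 0.0
```

>>> servo_tool --pt "0 0 0 0 0.5" --pt "0 0 0 0 0.15" --pt "0 0 0 0 0.15" --pt "0 0 0 0 0.15" --pt "0 0 0 0 0.15" --squeeze 25

```text
clock: 21.65
eef_pos: [0.5374, -0.3008, 0.1193]
ee_rot: [180.0, -0.2, -20.8]
ft_force: [0.0, 1.3, 6.5]
grip_width: 0.0173
finger_force: 24.8
```

```bash
python3 - <<'E'
from h import *
print(sense()["ft_force"],sense()["eef_pos"])
t0=192.8
k=lambda t:.1*np.array([np.cos(np.radians(t)),np.sin(np.radians(t))])
for i in range(1,13):
    t=t0-i*8; d=k(t)-k(t0);print(round(t,1),d.round(4),local(*d)[:2].round(4))
E
```

```text
[0.0185041  1.31695519 6.54182276] [ 0.53738402 -0.30076715  0.11928567]
184.8 [-0.0021  0.0138] [-0.0069 -0.0121]
176.8 [-0.0023  0.0277] [-0.012  -0.0251]
168.8 [-0.0006  0.0416] [-0.0153 -0.0387]
160.8 [0.0031 0.055 ] [-0.0166 -0.0526]
152.8 [0.0086 0.0679] [-0.0161 -0.0665]
144.8 [0.0158 0.0798] [-0.0135 -0.0802]
136.8 [0.0246 0.0906] [-0.0091 -0.0935]
128.8 [0.0349 0.1001] [-0.0029 -0.1059]
120.8 [0.0463 0.1081] [ 0.005  -0.1175]
112.8 [0.0588 0.1143] [ 0.0144 -0.1277]
104.8 [0.072  0.1188] [ 0.0251 -0.1366]
96.8 [0.0857 0.1215] [ 0.037  -0.1439]
```

The knob is gripped (17 mm wide). Now I'll swing it along the arc.

>>> servo_tool --pt "-0.007 -0.012 0 0 0.15" --pt "-0.012 -0.025 0 0 0.15" --pt "-0.015 -0.039 0 0 0.15" --pt "-0.0165 -0.0525 0 0 0.15"

```text
clock: 22.05
eef_pos: [0.5377, -0.2462, 0.119]
ee_rot: [179.8, 0.1, -20.8]
ft_force: [-2.1, -3.3, 7.7]
grip_width: 0.017
finger_force: 25.1
```

>>> servo_tool --pt "0.0005 -0.014 0 0 0.15" --pt "0.003 -0.0275 0 0 0.15" --pt "0.0075 -0.041 0 0 0.15" --pt "0.0135 -0.0535 0 0 0.15"

```text
clock: 22.45
eef_pos: [0.5721, -0.2002, 0.1186]
ee_rot: [180.0, -0.1, -20.8]
ft_force: [-2.3, -3.0, 5.0]
grip_width: 0.0172
finger_force: 25.3
```

>>> servo_tool --pt "0.008 -0.0115 0 0 0.15" --pt "0.0175 -0.0215 0 0 0.15" --pt "0.028 -0.0305 0 0 0.15" --pt "0.034 -0.035 0 0 0.15" --pt "0.034 -0.035 0 0 0.15"

```text
clock: 22.95
eef_pos: [0.6163, -0.1802, 0.1183]
ee_rot: [179.9, 0.0, -20.7]
ft_force: [-3.8, -3.1, 6.6]
grip_width: 0.0168
finger_force: 25.7
```

>>> servo_tool --pt "0.002 -0.001 0 0 0.15" --pt "0.0045 -0.0025 0 0 0.15" --pt "0.0065 -0.0035 0 0 0.15" --pt "0.0065 -0.0035 0 0 0.15"

```text
clock: 23.35
eef_pos: [0.617, -0.1804, 0.1179]
ee_rot: [179.6, 0.7, -20.8]
ft_force: [-20.9, -2.9, 16.4]
grip_width: 0.0174
finger_force: 26.8
```

The arm hit the stop: 21 N with only 0.7 mm of motion. I'll ease off, release, rise and check.

>>> servo_tool --pt "-0.005 0.003 0 0 0.15" --pt "-0.0055 0.003 0 0 0.3" --pt "-0.0055 0.003 0 0 0.6" --pt "-0.0055 0.003 0 0 0.6" --pt "-0.0055 0.003 0 0 0.6"

```text
clock: 23.85
eef_pos: [0.617, -0.179, 0.1172]
ee_rot: [-180.0, 0.0, -20.8]
ft_force: [0.0, 0.2, -0.1]
grip_width: 0.0513
finger_force: 0.0
```

>>> servo_tool --pt "0 0 -0.01 0 0.6" --pt "0 0 -0.04 0 0.6" --pt "0 0 -0.08 0 0.6" --pt "0 0 -0.1 0 0.6" --pt "0 0 -0.1 0 0.6"

```text
clock: 24.35
eef_pos: [0.6186, -0.18, 0.223]
ee_rot: [-179.9, -0.5, -20.8]
ft_force: [0.6, 0.9, 0.2]
grip_width: 0.0515
finger_force: 0.0
```

```bash
python3 - <<'E'
from h import *
s=sense();p=np.array(s["eef_pos"]);c=imaging.calibration("wrist");im=imaging.snapshot("wrist");cv2.imwrite("pics/w14.png",im[:,:,::-1])
print(p,s["ft_force"],s["grip_width"],s["finger_force"])
h=cv2.cvtColor(im,cv2.COLOR_RGB2HSV);m=cv2.inRange(h,np.array((0,0,0)),np.array((179,140,50)))
n,l,st,ce=cv2.connectedComponentsWithStats(m)
print(proj(c,np.array([.6145,-.1785,.134])))
for i in range(1,n):
    if st[i,4]>150: print(st[i],ce[i].round(), onz(c,ce[i],.134)[:2].round(4))
E
```

```text
[ 0.61861079 -0.17998466  0.22299728] [0.63521913 0.87830441 0.24620121] 0.051475929355431174 0.0
[250.67780092 204.66057755]
[ 463   76   49   82 3343] [490. 116.] [ 0.6155 -0.3682]
[321 116  28  18 296] [331. 124.] [ 0.651  -0.2536]
[226 155  45  46 444] [244. 167.] [ 0.6434 -0.1844]
[240 183  24  32 573] [252. 199.] [ 0.6187 -0.1811]
[    0   233   512   151 38070] [251. 335.] [ 0.5011 -0.1361]
```

```bash
python3 -c "
from station import ticket
print(ticket.finish_job())"
```

```text
the job is handed in; nothing more can be done
None
```

I built the brake pack on the seat, swung the keeper arm home against its stop, and handed the job in at about 24 s; no verdict came back, but my last camera checks showed all three discs centred within about 3 mm.

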